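Hold the lock collar on the spindle flat of a steriliser door drive

TASK

Reassemble the steriliser's door-lock drive: turn the spindle by hand until your fingers feel the flat and the flat faces the key hole in the upright guide plate. Fit the large collar with the set screw, from the parts tray, over the spindle, screw on the flat and pointing squarely at the key hole; press it against the spring washer until it is fully home and finish while still gripping and pressing it there, so that I can tighten the screw; leave the other two parts in the tray.

Things in the scene. Friction and masses are not known exactly. Their poses are not given: they have to be found in the camera images.
- lock_drive: Gear drive, fixed: 245 x 110 mm carrier plate with an aluminium gear housing (88 x 78 mm, top at z = 61 mm), a motor lying behind it along +x (to x = 156 mm, up to z = 73 mm) and an upright guide plate on the -x side. Origin: on the vertical spindle axis, at the underside of the carrier plate (table level); z up, -x points from the spindle to the key hole.
- spindle_top (a point): Top of the spindle, on its axis, 130 mm above the table: vertical 20 mm steel shaft (last 3 mm tapered) with one flat along its length; 16 mm across at the flat. Turns by hand (drag 0.09 N m), stays where left. At the start the flat is 0.7 to 2.4 rad counter-clockwise (from above) of facing the key hole, end stops at 2.6 and -0.35 rad; its angle is not reported: feel or look.
- key_hole (a point): Centre of the 13 mm hole in the guide plate (44 mm wide, 3 mm thick, top edge 94 mm above the table), on its outer face, 61 mm from the spindle axis and 83 mm above the table: level with the set screw when the collar is home.
- washer_top (a point): Centre of the upper face of the free spring washer, on the spindle axis, 76 mm above the table (this point stays when the washer moves). The washer is a 37 mm steel ring round the spindle; it goes down 4 mm, to 72 mm above the table, which takes about 3 N at first and 9 N at the end.
- parts_tray: Fixed grey tray 150 x 228 x 24 mm (x, y, z), open on top, walls and floor 3 mm; two dividers parallel to its x axis make three compartments side by side along y, each about 144 x 72 mm. Which part lies in which compartment varies. Origin: centre of its underside.
- collar: The collar to fit: steel ring, 40 mm outside diameter, 22 mm high, bore 22 mm, lying flat in the tray, with a set screw through its rim. Origin: centre of its underside; +x points to the set screw (starts roughly across the compartment, along the tray's +y), z up along the bore. About 0.13 kg.
- set_screw (a point): Outer end of the collar's 8 mm set screw, 25 mm from the collar's axis, 11 mm above its underside: 5 mm out of the rim. The screw's flat nose stands 4 mm into the bore (7 mm from the axis), so the collar passes down the spindle only with the nose over the flat, within about 0.3 rad.
- spacer_ring: Plain steel ring of the same size without a set screw, stays in the tray. Origin: centre of its underside.
- small_collar: Smaller collar, 28 mm outside diameter, 14 mm high, with a set screw, stays in the tray. Origin: centre of its underside.
Mind the look-alikes: they are no part of the job. Leave any black, orange or yellow look-alike of the collar alone.

How it is judged:
At the end, for the whole second after the job is handed in: Collar on the spindle, upright, within 1.8 mm of fully home (underside 72 mm above the table, washer compressed), set screw pointing at the key hole within 4.8 mm sideways at its outer end, still, and held by the fingers with over 5 N through the last second (z of collar in the frame of lock_drive between 0.069 and 0.0738 m and horizontal distance between collar and lock_drive below 0.003 m and angle between collar's own z axis and vertical below 0.1 rad and x of set_screw in the frame of lock_drive below 0 m and y of set_screw in the frame of lock_drive between -0.0048 and 0.0048 m and contact force between the fingers and collar above 5 N and linear speed of collar below 0.02 m/s); the arm keeps its last pose, push and grip.
It fails at once if the plain spacer ring is moved more than 4 cm (distance of spacer_ring from where it was at the start of the episode above 0.04 m).
It fails at once if the small collar is moved more than 4 cm (distance of small_collar from where it was at the start of the episode above 0.04 m).
It also fails if it takes over 64 s, if anything falls off the work surface, if the arm or the gripper's body presses on something with over 40 N, if the wrist force passes 120 N, or if a joint passes its speed limit or range.

ROBOT

A 7-joint arm with a two-finger parallel gripper is mounted at the origin on a cart in front of the work surface, level with it; the furniture and walls round the work are solid. World frame = base frame: x ahead of the robot, y to its left, z up, the work surface at z = 0. Lengths are in m, angles in rad, forces in N, time in s.
With the tool pointing down it reaches from about 0.4 to 0.75 m from the base axis. Payload 19.5 kg.
Tool frame: the origin (TCP) lies on the centre line of the jaws, within the pads' length; the fingertips stand r.nose_length ahead of it and the grasp point (between the pads) lies 3 mm ahead of it (r.nose_length is the distance from the TCP to the fingertips, in m); z points along the fingers, y is the line along which they close (so a half turn about z gives the same grasp; the last joint's range is limited). The gripper opens to 85 mm and grips with 20 to 120 N. Pads are 22 mm wide; open, the fingers measure 114 mm over their backs; the gripper's body (76 mm by 85 mm) begins 54 mm behind the grasp point. The pads swing forward as they close: fully open they stand 13 mm farther back than shut.
Start: joints at [1.092, 0.707, -0.028, 1.485, 0.022, 0.951, -0.075], TCP at [0.243, -0.521, 0.253] pointing down, gripper open.
Joint ranges: [-2.71, 2.71], [-0.32, 2.16], [-1.57, 1.52], [0, 2.45], [-1.46, 4.6], [0, 2.02], [-2.83, 2.83]. Speed limits (rad/s): [1.89, 1.89, 2.57, 2.57, 3.01, 3.01, 3.01].

INTERFACE

Orientations are given as a unit quaternion [x, y, z, w].
In Python, from workcell import r, optics, finder gives the robot as it stands.
- The arm moves only by the tool carry_out, never from a script. Its argument "increments" is a list of rows, each an object of numbers: "tx", "ty", "tz": the shift along the tool's x, y, z in units of 40 mm (1.0 is 40 mm); "roll": the turn about the tool's z in units of 6 degrees (1.0 is 6 degrees). In form: [{"tx": .., "ty": .., "tz": .., "roll": ..}, ...]. A call has 1 to 20 rows; each row is the pose to reach, as a shift and turn from the pose commanded when the call began, along the tool's axes at that moment; what a row does not reach only later rows make up. A row lasts 1/12 s, in which the tool goes at most 41.7 mm and 7.16 degrees, less where a joint would pass 70% of its speed; a pose out of reach is approached as far as the arm can. A call with a gripper value outside its range is refused whole. "jaw" is the finger opening in mm, from 0 to 85.4, set as the call begins (left out, the last holds). The fingers move at their own pace and stop on an object; the grip force is fixed at half the most. Time passes only in rows, so rows that repeat a pose let the fingers close. It gives the time, the measured TCP pose, the force, the opening and the grip force at its end, in the units of the state.
- r.get_obs(): the state, without advancing time (a new reading comes with each control period).
- optics.read_camera(name): name is "scene" or "top" or "wrist"; returns a dict with "pixels" (384x512x3 uint8, red, green, blue), "K" (3x3 intrinsics, pixels), "R" (3x3) and "t" (3): a world point X has camera coordinates R X + t. Camera axes: x right, y down, z forward; pixel columns grow to the right and rows downward; lengths in m; the calibration is good to about 2 mm. A picture is of the moment at which its call begins. There is no depth.
- r.job_done(): hands the job in; it is judged then, once.
Trained networks look in a picture, given as the dict that the camera call returned (one of the last four; its "shot" number tells which), for a name from the list of things; names that differ only in an ending like _2 or _b are one class to them, and where a whole thing is asked for, a point or a joint stands for the part that bears it (a point fixed in the world has none). Each returns a list of dicts, best first, with "confidence" (0 to 1); they miss things now and then, are a little off and sometimes report something else, mostly with a low value. They report only what shows in the picture. A call takes as long as a camera call. They do not tell look-alikes from the thing itself.
- finder.trace(picture, query): "region" (384x512 bool, what is visible of it) and "box" ([left, top, right, bottom] in pixels, round what is visible of it).
- finder.spot_point(picture, query): "xy" ([column, row] in pixels: a listed point, or the origin of a listed thing).
The state is a dict: "time": time; "joint_positions": joint angles; "joint_vel": joint speeds; "tau": joint torques, N m; "tool_pos": TCP position; "orientation": TCP orientation; "contact_force": force on the tool from outside, world axes, zero at the start; "torque": the same for the moment, N m; "finger_gap": finger opening in m; "finger_force": force on a finger pad.
Only numpy, scipy, OpenCV 4.12 (cv2) and the standard library are available. Lean on these libraries where they do the work, as an engineer would, in place of code of your own. Each camera call takes 0.05 s, during which the arm holds its last target. There are 200 camera calls.

## Working session

There is one attempt and no reset: what is moved stays moved. The work goes in short steps, Python scripts to look and compute and a tool call to move; the robot and the scene stay as the last step left them, time stands still between calls to the robot, and variables do not carry over. Pictures are saved under pics/ and viewed, at most 10 in all, crops included, and the job is handed in when it is done.

Besides the shell and the picture viewer there is one more tool, called after ">>>" by a JSON object that holds its "fn" and its "kwargs", one argument or row to a line. carry_out: Moves the arm, as the interface text tells. Its arguments: {"type":"object","properties":{"increments":{"type":"array","items":{"type":"object","properties":{"tx":{"type":"number"},"ty":{"type":"number"},"tz":{"type":"number"},"roll":{"type":"number"}}}},"jaw":{"type":"number"}},"required":["increments"]}

```bash
ls; mkdir -p pics; cat > h.py <<'E'
import numpy as np, cv2
from workcell import r, optics, finder
def ray(p,uv):
    d=p["R"].T@np.linalg.inv(p["K"])@np.array([uv[0],uv[1],1.]); c=-p["R"].T@p["t"]; return c,d
def atz(p,uv,z):
    c,d=ray(p,uv); return c+d*(z-c[2])/d[2]
def proj(p,X):
    q=p["K"]@(p["R"]@np.array(X,float)+p["t"]); return q[:2]/q[2]
def save(n,im): cv2.imwrite("pics/"+n,im[:,:,::-1])
E
python3 - <<'E'
from h import *
np.set_printoptions(precision=4,suppress=True)
o=r.get_obs(); print(o, r.nose_length)
ps={n:optics.read_camera(n) for n in("scene","top")}
save("a.png",np.hstack([cv2.resize(ps[n]["pixels"],(800,600)) for n in ["top"]]))
save("b.png",cv2.resize(ps["scene"]["pixels"],(800,600)))
Z=dict(spindle_top=.13,key_hole=.083,washer_top=.076,parts_tray=0,collar=.003,set_screw=.014,spacer_ring=.003,small_collar=.003,lock_drive=0)
for n,p in ps.items():
    print(n,"cam",-p["R"].T@p["t"])
    for q,z in Z.items():
        for d in finder.spot_point(p,q)[:3]:
            print(q,round(d["confidence"],2),np.round(d["xy"],1),atz(p,d["xy"],z))
E
```

```text
pics
{'time': 0.0, 'joint_positions': array([ 1.0923,  0.7071, -0.0276,  1.485 ,  0.022 ,  0.9509, -0.0755]), 'joint_vel': array([-0.0008, -0.001 , -0.0001, -0.    , -0.0004, -0.0007,  0.0001]), 'tau': array([ -0.0034, -88.3214,   1.2324, -23.6163,   0.0165,   0.0066,
         0.    ]), 'tool_pos': array([ 0.2432, -0.5208,  0.2528]), 'orientation': array([ 0.9762,  0.2167, -0.0001, -0.0005]), 'contact_force': array([-0.2121, -0.7575, -0.1087]), 'torque': array([-0.0288,  0.0381,  0.0266]), 'finger_force': 0.0, 'finger_gap': 0.0851389546249588} 0.022
scene cam [ 0.0955 -1.0691  0.6592]
spindle_top 0.95 [191.4 145.1] [ 0.5127 -0.1041  0.13  ]
key_hole 0.67 [177.7 161.4] [ 0.4635 -0.0994  0.083 ]
washer_top 0.67 [190.4 158.1] [ 0.5123 -0.0886  0.076 ]
parts_tray 0.76 [225.6 217.9] [ 0.4999 -0.3387  0.    ]
parts_tray 0.61 [192.4 156.9] [0.5769 0.0437 0.    ]
collar 0.77 [299.4 321.2] [ 0.4557 -0.7299  0.003 ]
collar 0.63 [226.3 218.2] [ 0.4991 -0.3443  0.003 ]
collar 0.48 [287.1 227.5] [ 0.6238 -0.4706  0.003 ]
set_screw 0.86 [303.8 310.8] [ 0.4743 -0.7203  0.014 ]
set_screw 0.66 [294.1
[... 649 characters left out ...]
34.9 212.6] [ 0.4941 -0.344   0.    ]
collar 0.69 [210.5 153.2] [ 0.676  -0.2636  0.003 ]
collar 0.66 [275.9 172.9] [ 0.6187 -0.4669  0.003 ]
collar 0.53 [362.4 226.6] [ 0.4602 -0.7309  0.003 ]
set_screw 0.68 [231.9 218.7] [ 0.4747 -0.3362  0.014 ]
set_screw 0.63 [200.7 149.7] [ 0.6841 -0.2344  0.014 ]
set_screw 0.55 [360.4 219.5] [ 0.481  -0.7223  0.014 ]
spacer_ring 0.45 [230.2 185.4] [ 0.577  -0.3275  0.003 ]
spacer_ring 0.4 [158.1 202.8] [ 0.5186 -0.1083  0.003 ]
spacer_ring 0.24 [232.8 237.1] [ 0.4196 -0.3398  0.003 ]
small_collar 0.59 [230.8 240.1] [ 0.4104 -0.334   0.003 ]
small_collar 0.56 [234.9 213.1] [ 0.4924 -0.3442  0.003 ]
lock_drive 0.94 [156.9 203.7] [ 0.516  -0.1041  0.    ]
```

View pics/a.png

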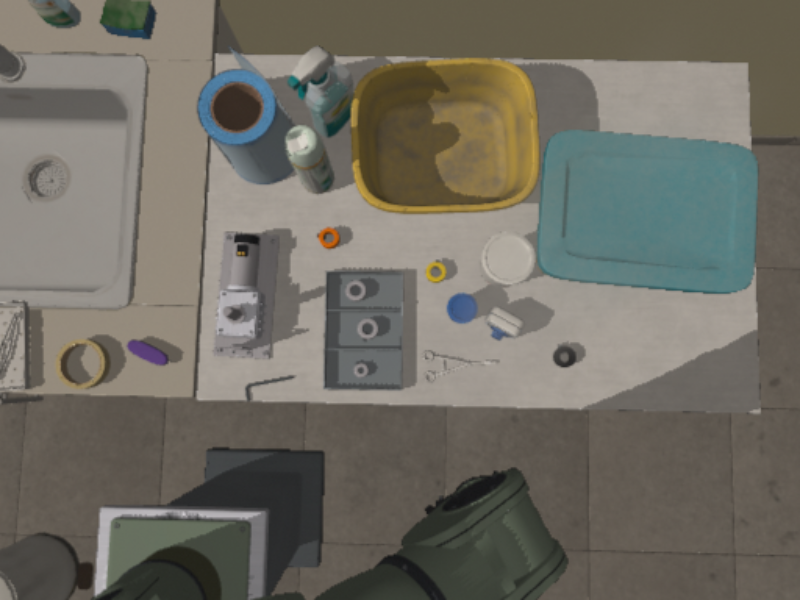

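View pics/b.png

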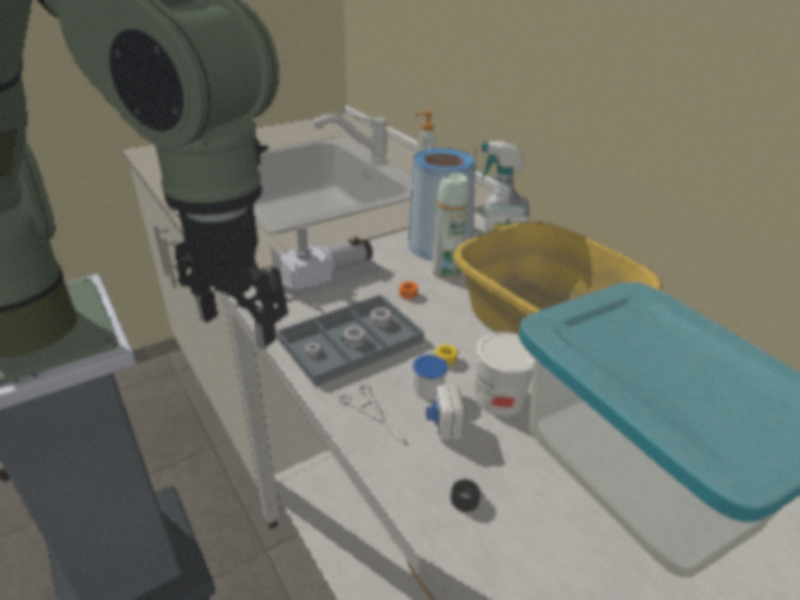

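Top view (800×600 scale): the tray holds rings at (356,290), (368,328) and the small one at (361,369). Look-alikes are orange (329,238), yellow (436,271) and black (565,355). The drive is at (235,312), with the motor toward +x. The collar is one of the two large tray rings, so I'll check both in a close crop.

```bash
python3 - <<'E'
from h import *
np.set_printoptions(precision=4,suppress=True)
a=optics.read_camera("top");b=optics.read_camera("scene")
A=cv2.resize(a["pixels"][165:255,200:265],(400,554),interpolation=cv2.INTER_CUBIC)
B=cv2.resize(b["pixels"][185:245,175:275],(400,240),interpolation=cv2.INTER_CUBIC)
C=cv2.resize(b["pixels"][135:195,170:240],(400,314),interpolation=cv2.INTER_CUBIC)
save("c.png",np.hstack([A,np.vstack([B,C])]))
for p in(a,b):
  for q in("parts_tray","lock_drive","spacer_ring","collar","small_collar"):
    for d in finder.trace(p,q)[:3]:
        m=d["region"]; ys,xs=np.nonzero(m)
        print(q,round(d["confidence"],2),np.round(d["box"]), atz(p,(xs.mean(),ys.mean()),.014)[:2], cv2.minAreaRect(np.c_[xs,ys].astype(np.float32)))
E
```

```text
parts_tray 0.77 [208. 173. 259. 254.] [ 0.4963 -0.3367] ((231.5, 210.5), (77.0, 53.0), 90.0)
parts_tray 0.4 [140. 148. 178. 225.] [ 0.5611 -0.1066] ((157.34413146972656, 188.46383666992188), (35.88715362548828, 79.5751724243164), 4.5377726554870605)
lock_drive 0.7 [139. 147. 179. 229.] [ 0.5616 -0.1069] ((157.1647491455078, 187.98471069335938), (36.9206657409668, 80.60527801513672), 4.159641742706299)
collar 0.54 [205. 146. 217. 161.] [ 0.6768 -0.2652] ((210.90003967285156, 152.30001831054688), (13.86362075805664, 12.969193458557129), 63.43495178222656)
collar 0.45 [275. 165. 284. 180.] [ 0.6156 -0.4783] ((279.5, 173.5), (11.0, 9.0), 90.0)
collar 0.43 [233. 206. 246. 218.] [ 0.5015 -0.3479] ((236.0, 210.0), (12.0, 10.0), 90.0)
small_collar 0.55 [139. 150. 177. 229.] [ 0.5609 -0.1071] ((157.35531616210938, 188.48947143554688), (36.46731948852539, 79.62605285644531), 4.159642219543457)
small_collar 0.36 [227. 233. 237. 243.] [ 0.4224 -0.3337] ((230.60000610351562, 236.30001831054688), (7.602630138397217, 7.155416965484619), 26.56505012512207)
parts_tray 0.94 [177. 189. 274. 248.] [ 0.4
[... 181 characters left out ...]
23.5), (7.0, 7.0), 90.0)
lock_drive 0.64 [175. 142. 246. 191.] [ 0.5684 -0.0876] ((206.17567443847656, 162.94595336914062), (43.965843200683594, 65.0665054321289), 72.89727020263672)
spacer_ring 0.69 [242. 197. 249. 209.] [ 0.5726 -0.3209] ((243.5, 203.0), (12.0, 13.0), 90.0)
collar 0.58 [220. 209. 232. 223.] [ 0.5005 -0.3467] ((227.0, 215.5), (11.0, 12.0), 90.0)
collar 0.58 [290. 307. 310. 326.] [ 0.4528 -0.7257] ((297.5, 317.0), (20.0, 19.0), 90.0)
collar 0.56 [279. 216. 294. 234.] [ 0.6154 -0.4739] ((286.1585693359375, 225.92681884765625), (13.587118148803711, 9.68277359008789), 38.65980911254883)
small_collar 0.6 [196. 220. 207. 229.] [ 0.4177 -0.3395] ((200.0, 223.5), (9.0, 10.0), 90.0)
```

View pics/c.png

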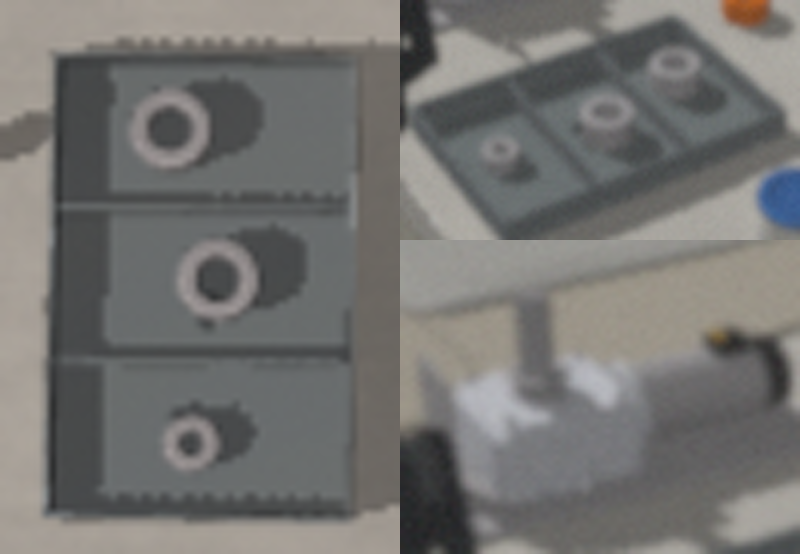

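The middle ring, at (218,278) in the crop, has a dark screw at (207,325) pointing to −x and slightly +y, so it is the collar. The far ring is plain and the near one is small.

Next I'll turn the spindle. I'll get the wrist-camera geometry and the move to a viewing pose.

```bash
cat >> h.py <<'E'
def pose():
    o=r.get_obs(); from scipy.spatial.transform import Rotation as S
    return o,np.array(o["tool_pos"]),S.from_quat(o["orientation"]).as_matrix()
def inc(x,y,z,yaw):
    "increments from measured pose to target"
    o,p,R=pose(); d=R.T@(np.array([x,y,z])-p)/.04
    y0=np.arctan2(R[1,0],R[0,0]); dr=-np.degrees((yaw-y0+np.pi)%(2*np.pi)-np.pi)/6
    return np.round(d,3),round(dr,2)
E
python3 - <<'E'
from h import *
np.set_printoptions(precision=4,suppress=True)
p=optics.read_camera("wrist"); o,t,R=pose()
print("cam in tool",R.T@(-p["R"].T@p["t"]-t),"axis",R.T@p["R"].T@[0,0,1],"K",p["K"][0,0])
print("image right in tool",R.T@p["R"].T@[1,0,0])
print(inc(.51,-.19,.30,3.07), inc(.51,-.19,.30,1.57))
E
```

```text
cam in tool [ 0.082  -0.0011 -0.1206] axis [-0.3168 -0.0002  0.9485] K 345.70558722809693
image right in tool [-0.0002  1.      0.0001]
(array([ 9.543, -4.677, -1.168]), np.float64(-25.15)) (array([ 9.543, -4.677, -1.168]), np.float64(-10.82))
```

```bash
python3 - <<'E'
from h import *
print(inc(.5125,-.106,.25,1.57))
E
```

```text
(array([10.488, -6.553,  0.082]), np.float64(-10.82))
```

>>> {"fn": "carry_out", "kwargs": {
  "increments": [
    {"tx":10.49,"ty":-6.55,"tz":0.08,"roll":-10.8},
    {"tx":10.49,"ty":-6.55,"tz":0.08,"roll":-10.8},
    {"tx":10.49,"ty":-6.55,"tz":0.08,"roll":-10.8},
    {"tx":10.49,"ty":-6.55,"tz":0.08,"roll":-10.8},
    {"tx":10.49,"ty":-6.55,"tz":0.08,"roll":-10.8},
    {"tx":10.49,"ty":-6.55,"tz":0.08,"roll":-10.8},
    {"tx":10.49,"ty":-6.55,"tz":0.08,"roll":-10.8},
    {"tx":10.49,"ty":-6.55,"tz":0.08,"roll":-10.8},
    {"tx":10.49,"ty":-6.55,"tz":0.08,"roll":-10.8},
    {"tx":10.49,"ty":-6.55,"tz":0.08,"roll":-10.8},
    {"tx":10.49,"ty":-6.55,"tz":0.08,"roll":-10.8},
    {"tx":10.49,"ty":-6.55,"tz":0.08,"roll":-10.8},
    {"tx":10.49,"ty":-6.55,"tz":0.08,"roll":-10.8},
    {"tx":10.49,"ty":-6.55,"tz":0.08,"roll":-10.8},
    {"tx":10.49,"ty":-6.55,"tz":0.08,"roll":-10.8},
    {"tx":10.49,"ty":-6.55,"tz":0.08,"roll":-10.8}
  ]
}}

```text
time: 2.98
tool_pos: [0.5122, -0.1072, 0.2501]
orientation: [0.709, 0.705, -0.0, 0.0]
contact_force: [-0.6, -0.4, -0.9]
finger_gap: 0.0855
finger_force: 0.0
```

```bash
python3 - <<'E'
from h import *
np.set_printoptions(precision=4,suppress=True)
p=optics.read_camera("wrist"); o,t,R=pose(); print(t,np.arctan2(R[1,0],R[0,0]),o["time"],o["joint_positions"])
for q,z in dict(spindle_top=.13,key_hole=.083,washer_top=.076,lock_drive=0).items():
    for d in finder.spot_point(p,q)[:2]: print(q,round(d["confidence"],2),np.round(d["xy"],1),atz(p,d["xy"],z))
c=proj(p,[.5125,-.106,.13]);print(c,proj(p,[.4525,-.102,.094]))
x,y=int(c[0]),int(c[1])
k=p["pixels"][max(y-45,0):y+45,max(0,x-60):x+60]
save("d.png",np.vstack([cv2.resize(p["pixels"],(400,300)),cv2.resize(k,(400,300),interpolation=cv2.INTER_CUBIC)]))
E
```

```text
[ 0.5122 -0.1073  0.2502] 1.5660096305117455 3.0333 [ 0.3061  0.6424 -0.2926  1.6726  0.2304  0.8607 -0.0871]
spindle_top 0.9 [262.1 185.2] [ 0.5162 -0.0999  0.13  ]
key_hole 0.82 [192.9 166.7] [ 0.4577 -0.0978  0.083 ]
washer_top 0.89 [264.1 164.7] [ 0.5188 -0.0981  0.076 ]
lock_drive 0.89 [262.6 150.1] [ 0.5188 -0.1008  0.    ]
[257.039  193.0825] [184.6615 174.9401]
```

View pics/d.png

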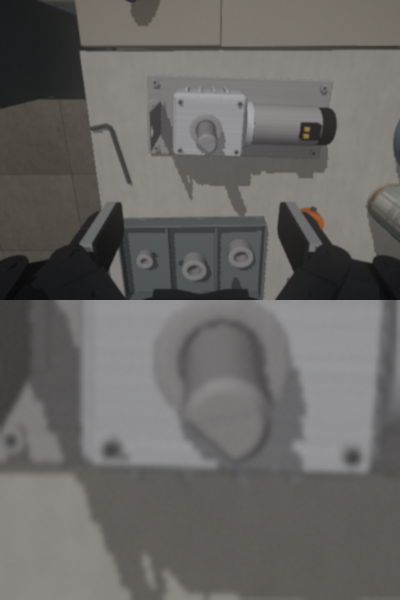

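The wrist view shows the spindle top at about (262,185) full-res. The chord of the flat is on its lower-left, so the flat faces roughly −127° in the world. I'll measure the drive yaw from plate edges and the flat chord more exactly.

```bash
python3 - <<'E'
from h import *
for n in("wrist","top"):
    p=optics.read_camera(n); g=cv2.cvtColor(p["pixels"],cv2.COLOR_RGB2GRAY)
    L=cv2.createLineSegmentDetector().detect(g)[0][:,0]
    m=finder.trace(p,"lock_drive")[0]["region"]; m=cv2.dilate(m.astype(np.uint8),np.ones((9,9)))
    s=proj(p,[.517,-.1,.13])
    for l in L:
        a,b=l[:2],l[2:]; c=(a+b)/2
        if m[int(c[1]),int(c[0])]==0: continue
        near=np.hypot(*(c-s))<16 and n=="wrist"
        if np.hypot(*(a-b))<(8 if near else 30): continue
        z=.13 if near else .01
        A,B=atz(p,a,z),atz(p,b,z); d=B-A
        print(n,"NEAR" if near else "",np.round(l,0),np.round(A[:2],3),np.round(B[:2],3),"deg",round(np.degrees(np.arctan2(d[1],d[0]))%180,1))
E
```

```text
wrist  [316. 132. 315. 179.] [ 0.575 -0.079] [ 0.576 -0.131] deg 91.4
wrist  [224. 197. 261. 198.] [ 0.477 -0.151] [ 0.517 -0.152] deg 178.1
wrist  [191. 194. 190. 141.] [ 0.44  -0.147] [ 0.443 -0.088] deg 87.9
wrist  [307. 201. 313. 124.] [ 0.569 -0.155] [ 0.571 -0.071] deg 88.6
wrist  [221. 122. 221. 193.] [ 0.476 -0.068] [ 0.473 -0.146] deg 87.3
wrist NEAR [251. 188. 249. 180.] [ 0.508 -0.102] [ 0.507 -0.095] deg 102.6
wrist  [322. 184. 325. 142.] [ 0.584 -0.136] [ 0.584 -0.09 ] deg 89.7
wrist NEAR [258. 195. 250. 188.] [ 0.513 -0.107] [ 0.508 -0.102] deg 136.7
wrist NEAR [272. 192. 276. 183.] [ 0.524 -0.105] [ 0.527 -0.098] deg 69.2
wrist  [308. 121. 227. 119.] [ 0.566 -0.068] [ 0.482 -0.065] deg 178.0
wrist  [205. 136. 205. 169.] [ 0.459 -0.082] [ 0.457 -0.119] deg 87.8
wrist NEAR [253. 184. 265. 195.] [ 0.51  -0.098] [ 0.519 -0.107] deg 137.4
wrist  [402. 188. 322. 185.] [ 0.672 -0.14 ] [ 0.584 -0.137] deg 177.9
top  [166. 152. 164. 183.] [ 0.676 -0.127] [ 0.579 -0.126] deg 179.1
top  [179. 152. 174. 217.] [ 0.677 -0.166] [ 0.476 -0.159] deg 177.9
```

```bash
python3 - <<'E'
from h import *
print(inc(.5175,-.0985,.118,2.391))
E
```

```text
(array([0.193, 0.122, 3.303]), np.float64(-7.86))
```

>>> {"fn": "carry_out", "kwargs": {
  "increments": [
    {"tx":0.19,"ty":0.12,"tz":1.0,"roll":-7.9},
    {"tx":0.19,"ty":0.12,"tz":1.0,"roll":-7.9},
    {"tx":0.19,"ty":0.12,"tz":1.0,"roll":-7.9},
    {"tx":0.19,"ty":0.12,"tz":1.5,"roll":-7.9},
    {"tx":0.19,"ty":0.12,"tz":2.0,"roll":-7.9},
    {"tx":0.19,"ty":0.12,"tz":2.5,"roll":-7.9},
    {"tx":0.19,"ty":0.12,"tz":3.0,"roll":-7.9},
    {"tx":0.19,"ty":0.12,"tz":3.3,"roll":-7.9},
    {"tx":0.19,"ty":0.12,"tz":3.3,"roll":-7.9},
    {"tx":0.19,"ty":0.12,"tz":3.3,"roll":-7.9}
  ]
}}

```text
time: 4.27
tool_pos: [0.5174, -0.0984, 0.1181]
orientation: [0.365, 0.931, -0.0, -0.0]
contact_force: [0.3, 0.7, -0.1]
finger_gap: 0.085
finger_force: 0.0
```

>>> {"fn": "carry_out", "kwargs": {
  "jaw": 30,
  "increments": [
    {"roll":0},
    {"roll":0},
    {"roll":0},
    {"roll":0},
    {"roll":0},
    {"roll":0}
  ]
}}

```text
validation failed for argument at $.in...
```

```bash
python3 - <<'E'
from h import *
np.set_printoptions(precision=4,suppress=True)
p=optics.read_camera("wrist"); o,t,R=pose(); print(t,np.arctan2(R[1,0],R[0,0]),o["time"],o["finger_gap"],o["contact_force"])
x,y=proj(p,[.5175,-.0985,.13]).astype(int);print(x,y)
for q in["spindle_top"]:
    for d in finder.spot_point(p,q)[:2]: print(q,round(d["confidence"],2),d["xy"],atz(p,d["xy"],.13))
k=p["pixels"][y-75:y+75,x-100:x+100]
save("e.png",cv2.resize(k,(800,600),interpolation=cv2.INTER_CUBIC))
E
```

```text
[ 0.5177 -0.0984  0.1188] 2.3944232250795667 4.3167 0.08572044338186219 [ 0.3977 -0.4362  0.8678]
254 309
spindle_top 0.67 [247.5, 313.8] [ 0.5172 -0.1019  0.13  ]
```

View pics/e.png

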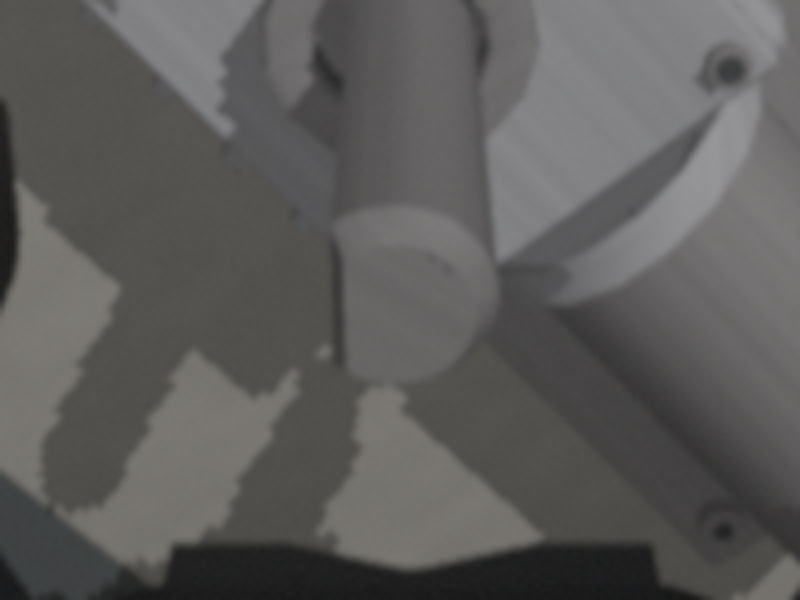

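The view shows the flat as a vertical left edge at zoomed x≈338, squarely facing one jaw, with the axis at about (398,293), as predicted. Close on it.

>>> {"fn": "carry_out", "kwargs": {
  "jaw": 10,
  "increments": [
    {"tx":0.0,"ty":0.0,"tz":0.0,"roll":0.0},
    {"tx":0.0,"ty":0.0,"tz":0.0,"roll":0.0},
    {"tx":0.0,"ty":0.0,"tz":0.0,"roll":0.0},
    {"tx":0.0,"ty":0.0,"tz":0.0,"roll":0.0},
    {"tx":0.0,"ty":0.0,"tz":0.0,"roll":0.0},
    {"tx":0.0,"ty":0.0,"tz":0.0,"roll":0.0},
    {"tx":0.0,"ty":0.0,"tz":0.0,"roll":0.0},
    {"tx":0.0,"ty":0.0,"tz":0.0,"roll":0.0},
    {"tx":0.0,"ty":0.0,"tz":0.0,"roll":0.0},
    {"tx":0.0,"ty":0.0,"tz":0.0,"roll":0.0}
  ]
}}

```text
time: 5.2
tool_pos: [0.5176, -0.0984, 0.1184]
orientation: [0.365, 0.931, 0.0, 0.0]
contact_force: [0.3, 1.5, 5.7]
finger_gap: 0.0146
finger_force: 58.5
```

>>> {"fn": "carry_out", "kwargs": {
  "increments": [
    {"tx":0.0,"ty":0.0,"tz":0.0,"roll":0.9},
    {"tx":0.0,"ty":0.0,"tz":0.0,"roll":1.8},
    {"tx":-0.01,"ty":0.0,"tz":0.0,"roll":2.7},
    {"tx":-0.01,"ty":0.0,"tz":0.0,"roll":3.6},
    {"tx":-0.02,"ty":-0.01,"tz":0.0,"roll":4.5},
    {"tx":-0.02,"ty":-0.01,"tz":0.0,"roll":5.4},
    {"tx":-0.03,"ty":-0.01,"tz":0.0,"roll":6.3},
    {"tx":-0.04,"ty":-0.02,"tz":0.0,"roll":7.2},
    {"tx":-0.04,"ty":-0.02,"tz":0.0,"roll":8.2},
    {"tx":-0.04,"ty":-0.02,"tz":0.0,"roll":8.2},
    {"tx":-0.04,"ty":-0.02,"tz":0.0,"roll":8.2}
  ]
}}

```text
time: 6.12
tool_pos: [0.5199, -0.099, 0.1184]
orientation: [0.719, 0.695, 0.002, 0.001]
contact_force: [12.2, 5.6, -2.1]
finger_gap: 0.0151
finger_force: 58.9
```

```bash
python3 - <<'E'
from h import *
np.set_printoptions(precision=4,suppress=True)
o,t,R=pose(); print(t,np.arctan2(R[1,0],R[0,0]),o["time"],o["finger_gap"],o["contact_force"],o["torque"])
E
```

```text
[ 0.5199 -0.099   0.1184] 1.5366684316801649 6.1167 0.015057755700064181 [12.1706  5.616  -2.0893] [ 1.1483 -2.115  -0.0737]
```

>>> {"fn": "carry_out", "kwargs": {
  "jaw": 85,
  "increments": [
    {"tx":0.0,"ty":0.0,"tz":0.0,"roll":0.0},
    {"tx":0.0,"ty":0.0,"tz":0.0,"roll":0.0},
    {"tx":0.0,"ty":0.0,"tz":0.0,"roll":0.0},
    {"tx":0.0,"ty":0.0,"tz":0.0,"roll":0.0},
    {"tx":0.0,"ty":0.0,"tz":0.0,"roll":0.0},
    {"tx":0.0,"ty":0.0,"tz":0.0,"roll":0.0},
    {"tx":0.0,"ty":0.0,"tz":0.0,"roll":0.0},
    {"tx":0.0,"ty":0.0,"tz":0.0,"roll":0.0}
  ]
}}

```text
time: 6.78
tool_pos: [0.518, -0.1002, 0.1181]
orientation: [0.719, 0.695, -0.0, -0.0]
contact_force: [-0.3, 0.1, -0.4]
finger_gap: 0.0846
finger_force: 0.0
```

```bash
python3 - <<'E'
from h import *
np.set_printoptions(precision=4,suppress=True)
p=optics.read_camera("wrist"); o,t,R=pose(); print(t,np.arctan2(R[1,0],R[0,0]),o["time"],o["finger_gap"],o["contact_force"])
x,y=proj(p,[.5175,-.0985,.13]).astype(int);print(x,y)
for q in["spindle_top","key_hole"]:
    for d in finder.spot_point(p,q)[:2]: print(q,round(d["confidence"],2),d["xy"],atz(p,d["xy"],.13 if q[0]=='s' else .083))
k=p["pixels"][y-75:y+75,x-100:x+100]
save("f.png",cv2.resize(k,(800,600),interpolation=cv2.INTER_CUBIC))
E
```

```text
[ 0.518  -0.1002  0.1181] 1.5363722143188496 6.8333 0.08465399120694425 [-0.5178  0.9294  0.9533]
255 305
spindle_top 0.91 [254.5, 312.0] [ 0.5171 -0.1012  0.13  ]
key_hole 0.86 [135.0, 250.6] [ 0.4568 -0.0985  0.083 ]
```

View pics/f.png

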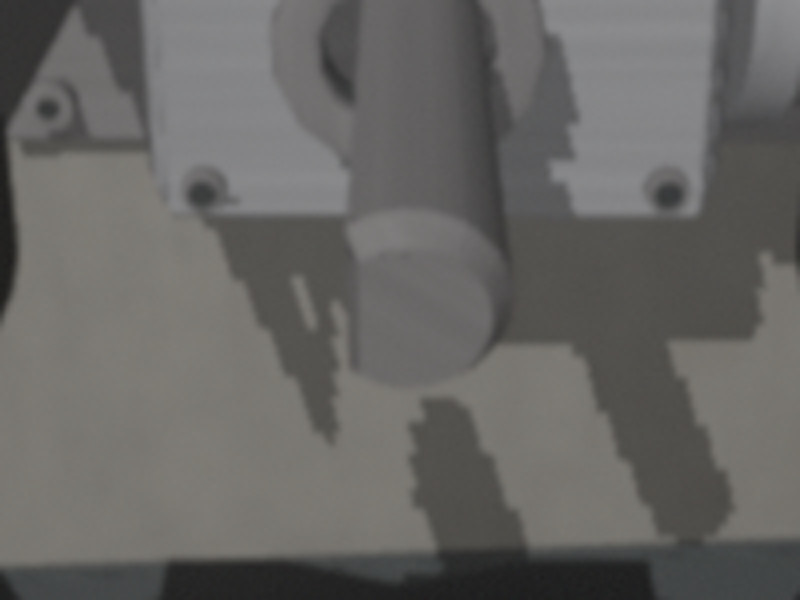

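The flat now faces −x squarely, at the left edge (zoomed x≈352). The grip kinematics and detections agree on an axis of about (0.518, −0.1005). Next I'll lift and go over the collar.

```bash
python3 - <<'E'
from h import *
print(inc(.497,-.345,.155,2.85))
E
```

```text
(array([-6.135, -0.315, -0.924]), np.float64(-12.54))
```

>>> {"fn": "carry_out", "kwargs": {
  "increments": [
    {"tx":0.0,"ty":0.0,"tz":-1.0,"roll":0.0},
    {"tx":0.0,"ty":0.0,"tz":-1.6,"roll":-1.0},
    {"tx":-1.0,"ty":-0.1,"tz":-1.7,"roll":-2.2},
    {"tx":-2.0,"ty":-0.2,"tz":-1.7,"roll":-3.4},
    {"tx":-3.0,"ty":-0.3,"tz":-1.6,"roll":-4.6},
    {"tx":-4.0,"ty":-0.3,"tz":-1.3,"roll":-5.8},
    {"tx":-5.0,"ty":-0.3,"tz":-1.1,"roll":-7.0},
    {"tx":-6.0,"ty":-0.32,"tz":-0.92,"roll":-8.2},
    {"tx":-6.14,"ty":-0.32,"tz":-0.92,"roll":-9.4},
    {"tx":-6.14,"ty":-0.32,"tz":-0.92,"roll":-10.6},
    {"tx":-6.14,"ty":-0.32,"tz":-0.92,"roll":-11.8},
    {"tx":-6.14,"ty":-0.32,"tz":-0.92,"roll":-12.5},
    {"tx":-6.14,"ty":-0.32,"tz":-0.92,"roll":-12.5},
    {"tx":-6.14,"ty":-0.32,"tz":-0.92,"roll":-12.5}
  ]
}}

```text
time: 8.1
tool_pos: [0.4967, -0.3452, 0.1548]
orientation: [0.149, 0.989, 0.0, -0.0]
contact_force: [-0.2, -0.4, -0.7]
finger_gap: 0.0852
finger_force: 0.0
```

```bash
python3 - <<'E'
from h import *
np.set_printoptions(precision=4,suppress=True)
p=optics.read_camera("wrist"); o,t,R=pose(); print(t,np.arctan2(R[1,0],R[0,0]),o["time"],o["finger_gap"],o["joint_positions"])
for q,z in dict(collar=.003,set_screw=.014,spacer_ring=.003,small_collar=.003).items():
    for d in finder.spot_point(p,q)[:2]: print(q,round(d["confidence"],2),np.round(d["xy"],1),atz(p,d["xy"],z))
for d in finder.trace(p,"collar")[:2]: print(d["confidence"],d["box"])
x,y=proj(p,[.497,-.345,.02]).astype(int);print(x,y)
k=p["pixels"][max(0,y-90):y+90,x-120:x+120]; print(k.shape)
save("g.png",cv2.resize(k,(800,600),interpolation=cv2.INTER_CUBIC))
E
```

```text
[ 0.4968 -0.3452  0.1548] 2.842079369921483 8.15 0.08500516218980615 [ 0.854   0.9387 -0.6523  1.4729  0.6451  0.9518  1.2896]
collar 0.68 [169.1 327.1] [ 0.6115 -0.4669  0.003 ]
collar 0.66 [259.4 186. ] [ 0.5017 -0.343   0.003 ]
set_screw 0.9 [170.4 357.8] [ 0.6371 -0.473   0.014 ]
set_screw 0.6 [260.4 157.3] [ 0.4763 -0.3346  0.014 ]
spacer_ring 0.6 [308.9 252.3] [ 0.5733 -0.3192  0.003 ]
small_collar 0.74 [242.9  85.3] [ 0.4219 -0.3316  0.003 ]
small_collar 0.53 [267.9 174.1] [ 0.494  -0.3334  0.003 ]
0.71 [140.7, 310.1, 187.7, 363.1]
0.61 [233.9, 159.8, 285.6, 217.3]
255 187
(180, 240, 3)
```

View pics/g.png

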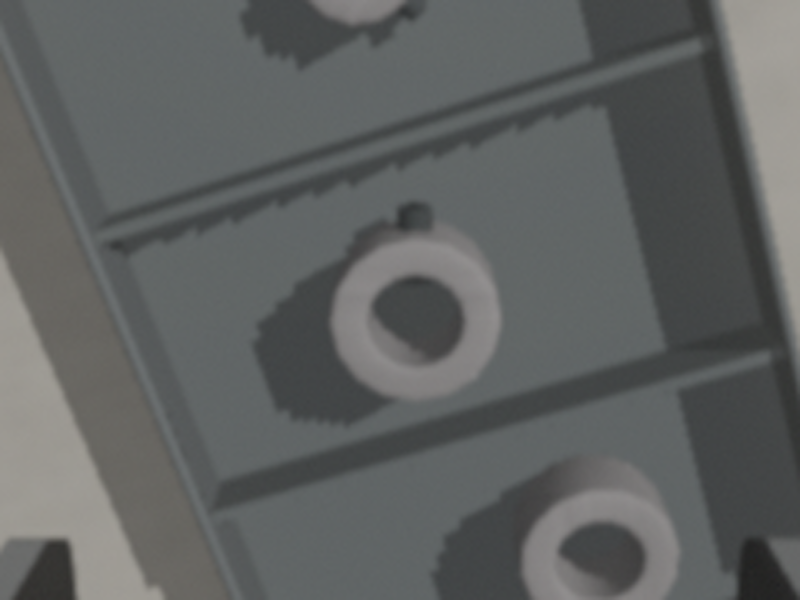

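The crop shows the collar top at (416,318) with its dark screw straight above at (415,215), so the screw lies along tool +x and the yaw is already right. The small collar is at the top and the plain ring at the bottom right.

```bash
python3 - <<'E'
from h import *
p=optics.read_camera("wrist"); o,t,R=pose()
X=atz(p,(259.8,192.4),.025); print(X, r.nose_length)
b=R@np.array([.0021,.0008,0]); X=X-b; print(X,inc(X[0],X[1],.030,2.842))
E
```

```text
[ 0.50018158 -0.34230815  0.025     ] 0.022
[ 0.50195566 -0.34368752  0.02499998] (array([-0.111,  0.072,  3.123]), np.float64(0.03))
```

>>> {"fn": "carry_out", "kwargs": {
  "jaw": 58,
  "increments": [
    {"tx":-0.11,"ty":0.07,"tz":0.5,"roll":0.0},
    {"tx":-0.11,"ty":0.07,"tz":1.0,"roll":0.0},
    {"tx":-0.11,"ty":0.07,"tz":1.5,"roll":0.0},
    {"tx":-0.11,"ty":0.07,"tz":2.0,"roll":0.0},
    {"tx":-0.11,"ty":0.07,"tz":2.4,"roll":0.0},
    {"tx":-0.11,"ty":0.07,"tz":2.7,"roll":0.0},
    {"tx":-0.11,"ty":0.07,"tz":2.9,"roll":0.0},
    {"tx":-0.11,"ty":0.07,"tz":3.12,"roll":0.0},
    {"tx":-0.11,"ty":0.07,"tz":3.12,"roll":0.0},
    {"tx":-0.11,"ty":0.07,"tz":3.12,"roll":0.0}
  ]
}}

```text
time: 9.28
tool_pos: [0.502, -0.3438, 0.0303]
orientation: [0.148, 0.989, 0.0, 0.0]
contact_force: [0.1, 0.5, 0.6]
finger_gap: 0.0581
finger_force: 0.0
```

>>> {"fn": "carry_out", "kwargs": {
  "jaw": 25,
  "increments": [
    {"tx":0.0,"ty":0.0,"tz":0.0,"roll":0.0},
    {"tx":0.0,"ty":0.0,"tz":0.0,"roll":0.0},
    {"tx":0.0,"ty":0.0,"tz":0.0,"roll":0.0},
    {"tx":0.0,"ty":0.0,"tz":0.0,"roll":0.0},
    {"tx":0.0,"ty":0.0,"tz":0.0,"roll":0.0},
    {"tx":0.0,"ty":0.0,"tz":0.0,"roll":0.0},
    {"tx":0.0,"ty":0.0,"tz":0.0,"roll":0.0},
    {"tx":0.0,"ty":0.0,"tz":0.0,"roll":0.0}
  ]
}}

```text
time: 9.95
tool_pos: [0.5022, -0.3439, 0.0313]
orientation: [0.148, 0.989, -0.0, 0.001]
contact_force: [-3.5, 2.0, 11.2]
finger_gap: 0.0381
finger_force: 58.9
```

```bash
python3 - <<'E'
from h import *
print(inc(.518,-.1005,.190,3.107))
E
```

```text
(array([ 1.395,  5.935, -3.971]), np.float64(-2.5))
```

>>> {"fn": "carry_out", "kwargs": {
  "increments": [
    {"tx":0.0,"ty":0.0,"tz":-0.4,"roll":0.0},
    {"tx":0.0,"ty":0.0,"tz":-1.2,"roll":0.0},
    {"tx":0.0,"ty":0.0,"tz":-2.0,"roll":0.0},
    {"tx":0.0,"ty":0.3,"tz":-2.9,"roll":0.0},
    {"tx":0.2,"ty":1.0,"tz":-3.6,"roll":-0.5},
    {"tx":0.4,"ty":1.8,"tz":-4.0,"roll":-1.0},
    {"tx":0.6,"ty":2.6,"tz":-4.0,"roll":-1.5},
    {"tx":0.8,"ty":3.4,"tz":-4.0,"roll":-2.0},
    {"tx":1.0,"ty":4.2,"tz":-4.0,"roll":-2.5},
    {"tx":1.2,"ty":5.0,"tz":-4.0,"roll":-2.5},
    {"tx":1.3,"ty":5.6,"tz":-4.0,"roll":-2.5},
    {"tx":1.4,"ty":5.93,"tz":-4.0,"roll":-2.5},
    {"tx":1.4,"ty":5.93,"tz":-4.0,"roll":-2.5},
    {"tx":1.4,"ty":5.93,"tz":-4.0,"roll":-2.5}
  ]
}}

```text
time: 11.12
tool_pos: [0.5176, -0.1003, 0.1906]
orientation: [0.017, 1.0, -0.0, 0.0]
contact_force: [0.1, -0.4, -2.2]
finger_gap: 0.038
finger_force: 60.6
```

```bash
python3 - <<'E'
from h import *
np.set_printoptions(precision=4,suppress=True)
p=optics.read_camera("wrist"); o,t,R=pose(); print(t,np.arctan2(R[1,0],R[0,0]),o["time"],o["finger_gap"],o["finger_force"],o["contact_force"],o["joint_positions"])
zt=t[2]-.006
for q,z in dict(collar=zt-.022,set_screw=zt-.011,key_hole=.083).items():
    for d in finder.spot_point(p,q)[:2]: print(q,round(d["confidence"],2),np.round(d["xy"],1),atz(p,d["xy"],z))
x,y=proj(p,[t[0],t[1],zt]).astype(int);print(x,y)
k=p["pixels"][y-75:y+75,x-100:x+100] if y<309 else p["pixels"][234:384,x-100:x+100]; print(k.shape)
save("i.png",cv2.resize(k,(800,600),interpolation=cv2.INTER_CUBIC))
E
```

```text
[ 0.5175 -0.1012  0.1904] 3.1068593777091698 11.1667 0.03812812782140366 60.62720060348511 [ 0.5222  0.1276 -1.0905] [ 0.4975  0.7992 -0.702   1.7299  0.6566  0.8621  1.036 ]
collar 0.83 [255.8 253.6] [ 0.5171 -0.0995  0.1624]
collar 0.2 [255.6 170.2] [ 0.4755 -0.0982  0.1624]
set_screw 0.64 [257.2 211.4] [ 0.4908 -0.098   0.1734]
key_hole 0.72 [255.4 110.1] [ 0.4568 -0.0978  0.083 ]
251 280
(150, 200, 3)
```

View pics/i.png

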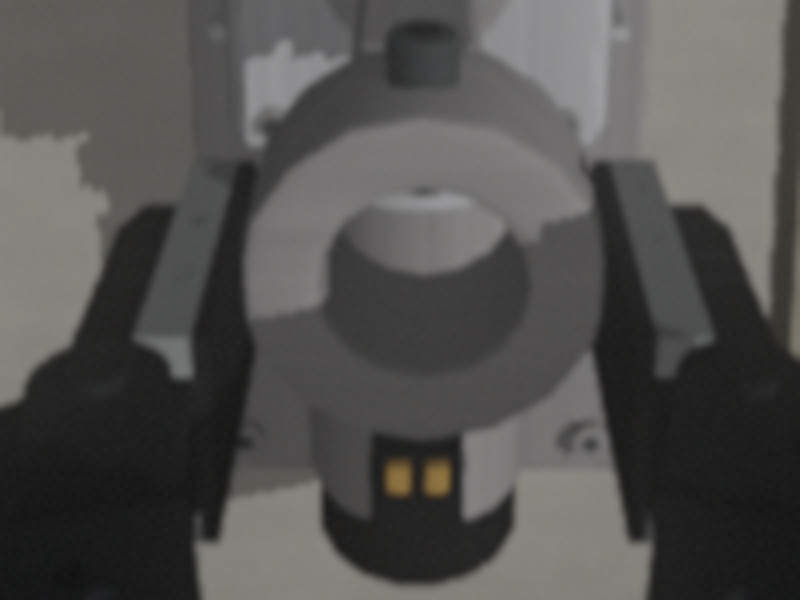

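The view shows the collar centred between the pads at (425,279), with the screw straight up at (424,50), aligned with tool +x and so with the key hole. From jaw-centre columns the spindle axis is (0.518, −0.101). Descend and watch forces.

>>> {"fn": "carry_out", "kwargs": {
  "increments": [
    {"tx":0.0,"ty":-0.01,"tz":0.3,"roll":0.0},
    {"tx":0.0,"ty":-0.01,"tz":0.6,"roll":0.0},
    {"tx":0.0,"ty":-0.01,"tz":0.75,"roll":0.0},
    {"tx":0.0,"ty":-0.01,"tz":0.82,"roll":0.0},
    {"tx":0.0,"ty":-0.01,"tz":0.86,"roll":0.0},
    {"tx":0.0,"ty":-0.01,"tz":0.9,"roll":0.0},
    {"tx":0.0,"ty":-0.01,"tz":0.9,"roll":0.0}
  ]
}}

```text
time: 11.9
tool_pos: [0.5179, -0.1011, 0.1543]
orientation: [0.017, 1.0, 0.0, 0.0]
contact_force: [2.8, -0.7, -1.0]
finger_gap: 0.038
finger_force: 60.5
```

>>> {"fn": "carry_out", "kwargs": {
  "increments": [
    {"tx":0.0,"ty":0.0,"tz":0.05,"roll":0.0},
    {"tx":0.0,"ty":0.0,"tz":0.1,"roll":0.0},
    {"tx":0.0,"ty":0.0,"tz":0.15,"roll":0.0},
    {"tx":0.0,"ty":0.0,"tz":0.2,"roll":0.0},
    {"tx":0.0,"ty":0.0,"tz":0.25,"roll":0.0},
    {"tx":0.0,"ty":0.0,"tz":0.25,"roll":0.0}
  ]
}}

```text
time: 12.4
tool_pos: [0.518, -0.101, 0.1439]
orientation: [0.017, 1.0, 0.0, 0.001]
contact_force: [6.8, -1.8, -0.7]
finger_gap: 0.0381
finger_force: 60.7
```

>>> {"fn": "carry_out", "kwargs": {
  "increments": [
    {"tx":-0.02,"ty":0.0,"tz":0.1,"roll":0.0},
    {"tx":-0.02,"ty":0.0,"tz":0.25,"roll":0.0},
    {"tx":-0.02,"ty":0.0,"tz":0.4,"roll":0.0},
    {"tx":-0.02,"ty":0.0,"tz":0.55,"roll":0.0},
    {"tx":-0.02,"ty":0.0,"tz":0.7,"roll":0.0},
    {"tx":-0.02,"ty":0.0,"tz":0.8,"roll":0.0},
    {"tx":-0.02,"ty":0.0,"tz":0.9,"roll":0.0},
    {"tx":-0.02,"ty":0.0,"tz":0.95,"roll":0.0},
    {"tx":-0.02,"ty":0.0,"tz":0.95,"roll":0.0}
  ]
}}

```text
time: 13.15
tool_pos: [0.5183, -0.101, 0.1057]
orientation: [0.017, 1.0, 0.0, -0.0]
contact_force: [4.3, -0.4, -3.8]
finger_gap: 0.0377
finger_force: 60.5
```

Now press down to home, watching the vertical force.

>>> {"fn": "carry_out", "kwargs": {
  "increments": [
    {"tx":-0.01,"ty":0.0,"tz":0.04,"roll":0.0},
    {"tx":-0.01,"ty":0.0,"tz":0.07,"roll":0.0},
    {"tx":-0.01,"ty":0.0,"tz":0.1,"roll":0.0},
    {"tx":-0.01,"ty":0.0,"tz":0.1,"roll":0.0},
    {"tx":-0.01,"ty":0.0,"tz":0.1,"roll":0.0}
  ]
}}

```text
time: 13.57
tool_pos: [0.5185, -0.101, 0.1022]
orientation: [0.017, 1.0, -0.0, -0.0]
contact_force: [-1.7, 0.3, 4.8]
finger_gap: 0.0376
finger_force: 61.3
```

>>> {"fn": "carry_out", "kwargs": {
  "increments": [
    {"tx":0.0,"ty":0.0,"tz":0.02,"roll":0.0},
    {"tx":0.0,"ty":0.0,"tz":0.04,"roll":0.0},
    {"tx":0.0,"ty":0.0,"tz":0.06,"roll":0.0},
    {"tx":0.0,"ty":0.0,"tz":0.06,"roll":0.0},
    {"tx":0.0,"ty":0.0,"tz":0.06,"roll":0.0}
  ]
}}

```text
time: 13.98
tool_pos: [0.5186, -0.101, 0.1002]
orientation: [0.017, 1.0, -0.0, -0.0]
contact_force: [-3.3, 0.6, 15.1]
finger_gap: 0.0377
finger_force: 62.3
```

>>> {"fn": "carry_out", "kwargs": {
  "increments": [
    {"tx":0.0,"ty":0.0,"tz":0.02,"roll":0.0},
    {"tx":0.0,"ty":0.0,"tz":0.04,"roll":0.0},
    {"tx":0.0,"ty":0.0,"tz":0.04,"roll":0.0},
    {"tx":0.0,"ty":0.0,"tz":0.04,"roll":0.0},
    {"tx":0.0,"ty":0.0,"tz":0.04,"roll":0.0}
  ]
}}

```text
time: 14.4
tool_pos: [0.5189, -0.101, 0.0998]
orientation: [0.017, 1.0, -0.0, 0.001]
contact_force: [-10.9, -0.0, 42.7]
finger_gap: 0.0378
finger_force: 64.9
```

```bash
python3 - <<'E'
from h import *
np.set_printoptions(precision=4,suppress=True)
p=optics.read_camera("wrist"); o,t,R=pose(); print(t,np.arctan2(R[1,0],R[0,0]),o["time"],o["finger_force"],o["contact_force"])
save("j.png",cv2.resize(p["pixels"][150:350,130:386],(768,600),interpolation=cv2.INTER_CUBIC))
E
```

```text
[ 0.5188 -0.101   0.0998] 3.1071720313342635 14.45 64.89201664924622 [-11.4538  -0.0791  42.8994]
```

View pics/j.png

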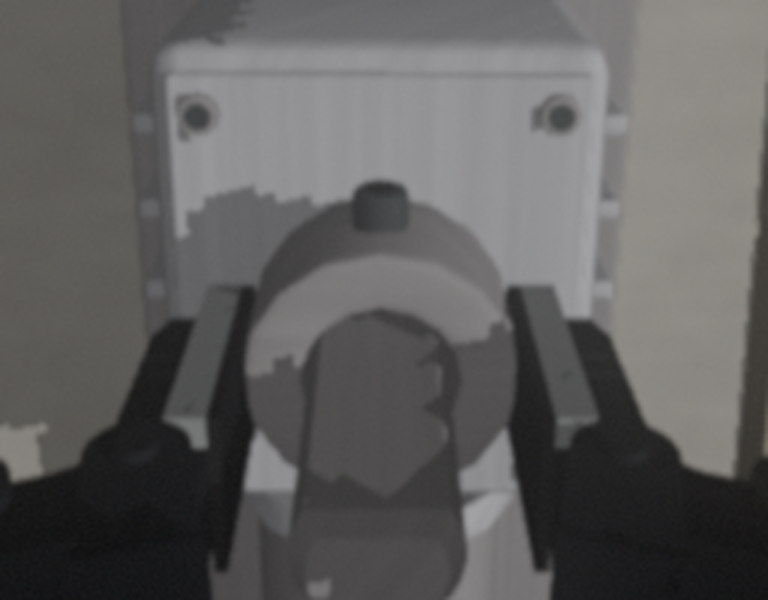

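The collar is on the spindle, with the screw at (380,205) centred toward the guide plate. Force rose steeply with no travel, so it is bottomed. I'll ease off slightly while still pressing.

>>> {"fn": "carry_out", "kwargs": {
  "increments": [
    {"tx":0.01,"ty":0.0,"tz":-0.02,"roll":0.0},
    {"tx":0.01,"ty":0.0,"tz":-0.02,"roll":0.0},
    {"tx":0.01,"ty":0.0,"tz":-0.02,"roll":0.0},
    {"tx":0.01,"ty":0.0,"tz":-0.02,"roll":0.0}
  ]
}}

```text
time: 14.78
tool_pos: [0.5186, -0.101, 0.1]
orientation: [0.017, 1.0, -0.0, 0.001]
contact_force: [-4.8, -0.5, 27.2]
finger_gap: 0.0378
finger_force: 63.3
```

```bash
python3 -c "
from workcell import r
print(r.job_done())"
```

```text
the job is handed in; nothing more can be done
None
```

The collar is on the spindle and bottomed out on the spring washer, with its screw on the flat and pointing at the key hole. The gripper is still holding it (about 63 N) and pressing down (about 27 N), the other two parts are still in the tray, and I handed the job in at about 15 s; no verdict came back.

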